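# Hang a loaded sample-tube caddy on the tube loader's twin pins

## Robot

A 6-joint arm with a two-finger parallel gripper is mounted at the origin on the work surface. World frame = base frame: x ahead of the robot, y to its left, z up, the work surface at z = 0. Lengths are in mm, angles in rad, forces in N, time in s.
With the tool pointing down it reaches from about 275 to 1000 mm from the base axis. Payload 8.4 kg.
Tool frame: the origin (TCP) lies on the centre line of the jaws, within the pads' length; the fingertips stand 22 mm ahead of it and the grasp point (between the pads) lies 3 mm ahead of it; z points along the fingers, y is the direction in which the jaws open and shut (so a half turn about z gives the same grasp; the last joint's range is limited). The gripper opens to 85 mm and grips with 20 to 120 N. Pads are 22 mm wide; open, the fingers measure 114 mm over their backs; the gripper's body (76 mm by 85 mm) begins 54 mm behind the grasp point. The pads swing forward as they close: fully open they stand 13 mm farther back than shut.
Start: joints at [-1.154, 0.353, 1.633, -0, 1.155, -0.002], TCP at [254.164, -570.989, 253.281] pointing down, gripper open.
Joint ranges: [-2.63, 2.63], [-0.92, 2.1], [0.06, 2.66], [-1.3, 4.44], [0, 2.69], [-3.02, 3.02]. Speed limits (rad/s): [2.22, 2.22, 2.79, 3.14, 3.14, 3.14].

## Interface

Orientations are given as [roll, pitch, yaw] about the fixed x, y, z axes, in that order (R = Rz(yaw) Ry(pitch) Rx(roll)).
In Python, from rig import r gives the robot as it stands.
- The arm moves only by the tool carry_out, never from a script. Its argument "rows" is text: rows parted by semicolons, each of 5 numbers parted by spaces: the opening, from 0 (shut) to 1 (fully open), then the shift along the tool's x, y, z in units of 30 mm (1.0 is 30 mm), then the turn about the tool's z in units of 8 degrees (1.0 is 8 degrees). A call has 1 to 12 rows; each row shifts and turns the commanded pose from where the row before left it, along the tool's axes as they then stand; what a row does not reach is not made up. A row lasts 1/8 s, in which the tool goes at most 62.5 mm and 10.7 degrees, less where a joint would pass 70% of its speed; a pose out of reach is approached as far as the arm can. A call is refused whole if a number of a shift passes 1 or a number of a turn 1, either way. A call with a gripper value outside its range is refused whole. The fingers move at their own pace and stop on an object; "newtons" is the grip in N (left out, the last holds). Time passes only in rows, so rows that do not move let the fingers close. It gives the time, the measured TCP pose, the force and the opening at its end, in the units of the state.
- r.sense(): the state, without advancing time (a new reading comes with each control period).
- r.grab_frame(name): name is "scene" or "top"; returns the picture (384x512x3 uint8, blue, green, red); there is no depth.
- r.get_calibration(name): a dict with "intrinsics" (3x3 intrinsics, pixels), "position" and "rotation" of the camera in the world. Camera axes: x right, y up, looking along -z (the intrinsics and any distortion apply to the point x, -y, -z); pixel columns grow to the right and rows downward; lengths in mm; the calibration is good to about 2 mm. A picture is of the moment at which its call begins. get_calibration takes no time and is no camera call.
- r.sign_off(): hands the job in, once; it reports no verdict.
The state is a dict: "clock": time; "qpos": joint angles; "qvel": joint speeds; "joint_efforts": joint torques, N m; "eef_pos": TCP position; "tcp_rot": TCP orientation; "contact_force": force on the tool from outside, world axes, zero at the start; "wrist_torque": the same for the moment, N m; "opening": opening from 0.0 (shut) to 1.0 (fully open).
Only numpy, scipy, OpenCV 4.12 (cv2) and the standard library are available. Lean on these libraries where they do the work, as an engineer would, in place of code of your own. Each camera call takes 0.05 s, during which the arm holds its last target.

## Task

Pick up the blue tube caddy with the green-capped tubes and hang it by its two slots on both pins at the front of the white tube loader, tubes facing outwards: pushed fully home against the bar, hanging on the pins and let go. The bar is clamped a little to one side or the other, so feel gently for the pins and never force the caddy; keep it upright, and leave everything else where it is.

Things in the scene. Friction and masses are not known exactly. Their poses are not given: they have to be found in the camera images.
- caddy_grip (a point): Loose blue caddy, ~300 g, with four green-capped tubes fixed in it, upright on the bench: 60 deep (x), 130 wide (y), 172 mm tall. Point: centre of the grip rail on its top, 154 mm above the underside; rail 16 mm thick (x), 80 mm long (y), 138 to 172 mm up. Axes: z up, y along the rail, +x to the flat back, -x to the tubes. Caps end 56 mm below this point, 10 mm and more in front of it.
- caddy_slots (a point): On the blue caddy: point midway between its two slots, on the back face of the 5 mm back plate; 8 mm to +x of and 42 mm below the grip point. Same axes as the grip. The slots go through the plate, 11 mm wide (y) and 18 mm high, centred at y = -45 and +45 mm from this point.
- loader: White fixed tube loader, 200 deep (x), 260 wide (y), 160 mm high; origin under its centre. Axes: z up, -x out of its front, y along the front. An aluminium bar (150 x 18 mm) with two dark pins runs along y near the top of its front. A rubber strip low on the front lies in the plane of the bar's face. All is rigid; pressing the caddy on it with over 30 N breaks the gentle-handling rule.
- cradle (a point): Point in the plane of the pin bar's front face, at the pins' root height (148 mm), in the middle of the bar's slide; axes as the loader. Pins: 8 mm thick, flat ends, 90 mm apart, reach 28 mm out of the face, centre line rising 3.5 mm to the tip. The bar is clamped (does not give) at an UNMEASURED offset of -18 to +18 mm in y: pins at offset -45 and offset +45. Hung home: caddy axes parallel to these, grip point 38 mm above.
- spare_grip (a point): A second loose caddy of the same shape, white with yellow caps; the same point on it. Leave it alone.
- blue_rack: Blue tube rack with capped tubes, 70 x 160 x 98 mm, origin under its centre. Leave alone.
- cream_rack: Yellowish tube rack with capped tubes, 70 x 160 x 98 mm, origin under its centre. Leave alone.
- carton_a: White carton, 110 x 120 x 130 mm, origin under its centre. Leave alone.
- carton_b: White carton, 100 x 120 x 100 mm, origin under its centre. Leave alone.
- spray_bottle: White bottle with red cap, 60 mm across, 170 mm high, origin under its centre. Leave alone.
- beaker: Clear plastic beaker, 70 mm across, 85 mm high, origin under its centre. Leave alone.
Things that resemble listed ones, but are neither listed nor needed, are in the scene too. What is shaped like the part that bears caddy_grip but red is not meant.

How it is judged (in metres and radians):
On the way, in this order (a step that is already met when the one before it is completed fails the run):
1. the blue caddy is lifted clear of the bench (height (world z) of caddy_grip above 0.178 m), for 0.2 s.
2. the caddy is on both pins, its back against the pin bar (x of caddy_grip in the frame of cradle between -0.013 and -0.003 m and y of caddy_grip in the frame of cradle between -0.024 and 0.024 m and z of caddy_grip in the frame of cradle between 0.027 and 0.052 m and angle between the x axis of caddy_grip and the x axis of cradle, either way round below 0.08 rad and angle between caddy_grip's own z axis and vertical below 0.08 rad), for 0.2 s.
At the end, for the whole second after the job is handed in: The blue caddy hangs at rest on both pins, let go: its back within 5 mm of the bar's face, grip point 31 to 43 mm above the cradle point and within 24 mm sideways, upright and square to the loader within 0.08 rad (x of caddy_grip in the frame of cradle between -0.013 and -0.003 m and y of caddy_grip in the frame of cradle between -0.024 and 0.024 m and z of caddy_grip in the frame of cradle between 0.031 and 0.043 m and angle between the x axis of caddy_grip and the x axis of cradle, either way round below 0.08 rad and angle between caddy_grip's own z axis and vertical below 0.08 rad and linear speed of caddy below 0.02 m/s and angular speed of caddy below 0.1 rad/s and contact force between caddy and the fingers below 0.1 N and contact force between caddy and loader above 0.5 N); the robot touches nothing.
It fails at once if the caddy is pressed on the loader with more than 30 N (contact force between caddy and loader above 30 N).
It fails at once if the caddy is tipped by more than 0.45 rad (angle between caddy_grip's own z axis and vertical above 0.45 rad).
It fails at once if another thing on the bench is moved by more than 20 mm (distance of any of spare_grip, blue_rack, cream_rack, carton_a, carton_b, spray_bottle, beaker from where it was at the start of the episode above 0.02 m).
It also fails if it takes over 72 s, if anything falls off the work surface, if the arm or the gripper's body presses on something with over 40 N, if the wrist force passes 120 N, or if a joint passes its speed limit or range.

## Working session

There is one attempt and no reset: what is moved stays moved. The work goes in short steps, Python scripts to look and compute and a tool call to move; the robot and the scene stay as the last step left them, time stands still between calls to the robot, and variables do not carry over. Pictures are saved under pics/ and viewed, and the job is handed in when it is done.

Besides the shell and the picture viewer there is one more tool, called after "Call:" as name(argument=value, ...) on one line, values as JSON. carry_out: Moves the arm, as the interface text tells. Its arguments: {"type":"object","properties":{"rows":{"type":"string"},"newtons":{"type":"number"}},"required":["rows"]}

```bash
ls; mkdir -p pics; python3 - <<'E'
from rig import r
import cv2
print(r.sense())
for n in("scene","top"):
    im=r.grab_frame(n); cv2.imwrite(f"pics/{n}0.png",im); cv2.imwrite(f"pics/{n}0raw.png",im)
    print(n,r.get_calibration(n))
E
```

```text
pics
{'clock': 0.0, 'qpos': array([-1.15440853e+00,  3.53675846e-01,  1.63415128e+00,  1.01560583e-05,
        1.15516981e+00, -2.42852844e-03]), 'qvel': array([-0.00086771,  0.0003684 ,  0.00017085, -0.00028974, -0.00258813,
        0.00079535]), 'joint_efforts': array([-4.77987360e-04, -6.05259633e+01, -3.42067587e+01, -3.15373609e-05,
        9.51294496e-03,  8.99230344e-06]), 'eef_pos': array([ 253.98027517, -570.57914595,  252.53701154]), 'tcp_rot': array([-3.14018840e+00, -1.26959537e-05,  4.18812210e-01]), 'contact_force': array([0.85403102, 0.19663678, 0.7772659 ]), 'wrist_torque': array([ 0.00296845, -0.06216781,  0.0147815 ]), 'opening': 0.9970528126516919}
scene {'intrinsics': array([[491.7953344 ,   0.        , 251.16793159],
       [  0.        , 491.7953344 , 188.84051027],
       [  0.        ,   0.        ,   1.        ]]), 'position': array([1213.62319075, -509.48946154, 1408.56991333]), 'rotation': array([ 0.60293139, -0.00716588,  0.93100336])}
top {'intrinsics': array([[419.49891976,   0.        , 255.55051468],
       [  0.        , 419.49891976, 186.7529051 ],
       [  0.        ,   0.        ,   1.        ]]), 'position': array([ 424.57135356,   28.53054064, 1541.71914003]), 'rotation': array([ 0.07201396, -0.01250906, -1.54725276])}
```

View pics/scene0.png

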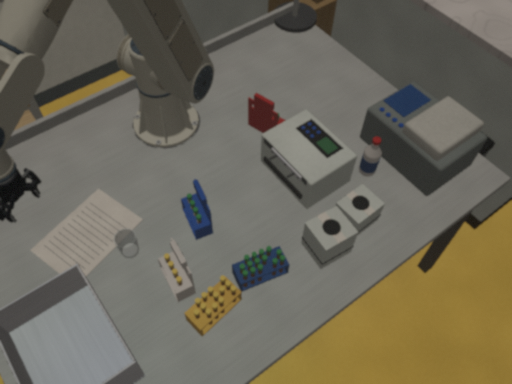

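View pics/top0.png

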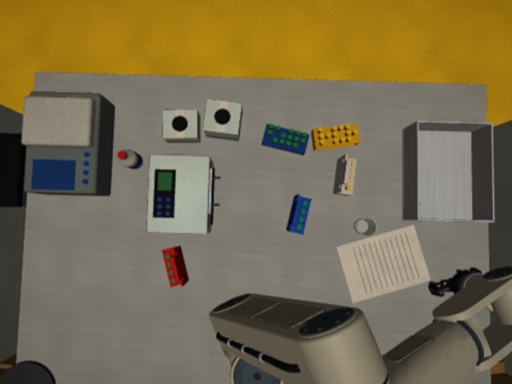

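```bash
cat > h.py <<'E'
import numpy as np, cv2
from scipy.spatial.transform import Rotation as R
from rig import r
def cam(n):
    c=r.get_calibration(n); return np.array(c["intrinsics"]),np.array(c["position"]),R.from_euler('xyz',c["rotation"]).as_matrix()
C={n:cam(n) for n in("scene","top")}
def ray(n,u,v):
    K,p,M=C[n]; d=np.linalg.inv(K)@[u,v,1]; return p,M@(d*[1,-1,-1])
def onz(n,u,v,z):
    p,d=ray(n,u,v); return p+d*(z-p[2])/d[2]
def proj(n,P):
    K,p,M=C[n]; q=(M.T@(np.array(P,float)-p))*[1,-1,-1]; q=K@q; return q[:2]/q[2]
def tri(u1,u2):
    (p,a),(q,b)=ray("scene",*u1),ray("top",*u2); s=np.linalg.lstsq(np.c_[a,-b],q-p,rcond=None)[0]
    A=p+a*s[0];B=q+b*s[1]; return (A+B)/2,np.linalg.norm(A-B)
def crop(n,src,u0,v0,u1,v1,k,out):
    im=cv2.imread(src)[v0:v1,u0:u1]; cv2.imwrite(out,cv2.resize(im,None,fx=k,fy=k,interpolation=cv2.INTER_CUBIC))
E
python3 - <<'E'
from h import *
a=cv2.imread("pics/top0raw.png");b=cv2.imread("pics/scene0raw.png")
A=cv2.resize(a[185:245,270:330],(400,400),interpolation=2)
B=cv2.resize(b[170:250,170:250],(400,400),interpolation=2)
cv2.imwrite("pics/crop1.png",np.hstack([A,B]))
A=cv2.resize(a[145:245,140:240],(400,400),interpolation=2)
B=cv2.resize(b[100:210,250:360],(400,400),interpolation=2)
cv2.imwrite("pics/crop2.png",np.hstack([A,B]))
E
```

```text
(no output)
```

View pics/crop1.png

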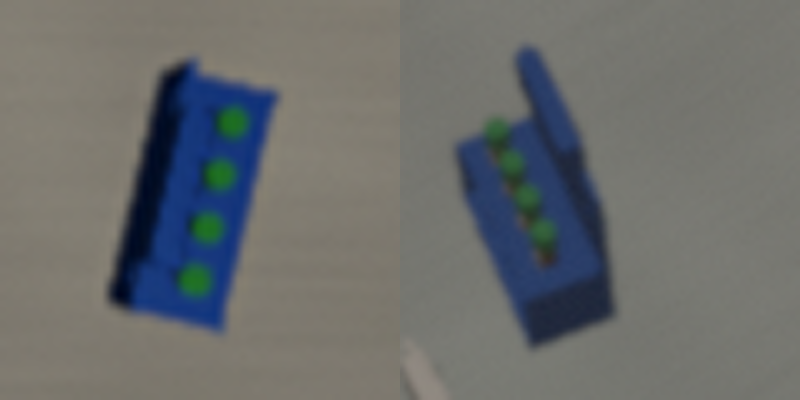

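View pics/crop2.png

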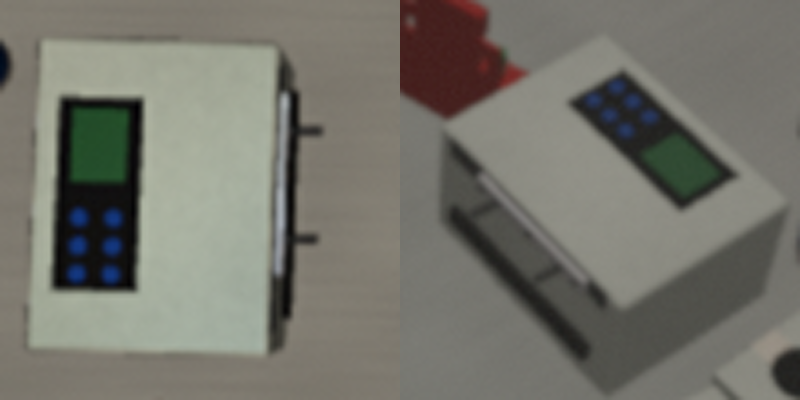

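```bash
cat > m.py <<'E'
from h import *
a=cv2.imread("pics/top0raw.png");b=cv2.imread("pics/scene0raw.png")
# caps
def caps(im,box):
    u0,v0,u1,v1=box; k=8
    c=cv2.resize(im[v0:v1,u0:u1],None,fx=k,fy=k,interpolation=cv2.INTER_CUBIC)
    h=cv2.cvtColor(c,cv2.COLOR_BGR2HSV); m=cv2.inRange(h,(45,90,40),(80,255,255))
    n,l,s,ce=cv2.connectedComponentsWithStats(m)
    return [((ce[i][0]+.5)/k-.5+u0,(ce[i][1]+.5)/k-.5+v0,s[i][4]) for i in range(1,n) if s[i][4]>200]
ct=sorted(caps(a,(280,185,325,245)),key=lambda t:t[1]); cs=sorted(caps(b,(175,180,225,245)),key=lambda t:t[1])
print(ct);print(cs)
for t,s in zip(ct,cs): print(tri(s[:2],t[:2]), onz("top",t[0],t[1],93))
P=np.array([onz("top",t[0],t[1],95)[:2] for t in ct]); d=P[0]-P[-1]; print("len",np.linalg.norm(d),"mid",P.mean(0)); d/=np.linalg.norm(d); print("dir",d,"yaw y",np.degrees(np.arctan2(d[1],d[0])))
# loader top
g=cv2.resize(a,None,fx=8,fy=8,interpolation=cv2.INTER_CUBIC)
m=cv2.inRange(cv2.cvtColor(g,cv2.COLOR_BGR2HSV),(0,0,150),(180,60,255)); mm=np.zeros_like(m); mm[145*8:245*8,140*8:240*8]=m[145*8:245*8,140*8:240*8]
cn=max(cv2.findContours(mm,0,1)[0],key=cv2.contourArea); h=cv2.convexHull(cn)
q=cv2.approxPolyDP(h,30,True)[:,0]; q=(q+.5)/8-.5
print(q); W=np.array([onz("top",u,v,160) for u,v in q]); print(W)
for i in range(len(W)): print(np.linalg.norm(W[i]-W[i-1]),np.degrees(np.arctan2(*(W[i]-W[i-1])[[1,0]])))
for n,u,v in(("top",220.5,177.5),("top",219.5,204.5)): print("tip",onz(n,u,v,151.5))
E
python3 m.py
```

```text
[(np.float64(304.2881650544135), np.float64(202.9050030229746), np.int32(827)), (np.float64(302.35205314009664), np.float64(210.7675120772947), np.int32(828)), (np.float64(300.5302322074789), np.float64(218.7083082026538), np.int32(829)), (np.float64(298.7241305587229), np.float64(226.583594640821), np.int32(877))]
[(np.float64(189.0132993384785), np.float64(196.29113836824698), np.int32(907)), (np.float64(191.82182675814752), np.float64(202.41080617495712), np.int32(1166)), (np.float64(194.93125), np.float64(209.32762096774195), np.int32(1240)), (np.float64(198.04978813559322), np.float64(216.20787933817596), np.int32(1239))]
(array([ 466.88446676, -155.91605151,  191.95026531]), np.float64(27.16485777651328)) [ 477.6203075  -156.94941793   93.        ]
(array([ 447.00501342, -150.47751083,  128.53114022]), np.float64(9.928383499634306)) [ 450.31543508 -150.66702861   93.        ]
(array([ 425.68834166, -144.88626894,   55.93628034]), np.float64(10.409344618401494)) [ 422.82735083 -144.80111296   93.        ]
(array([ 402.81332821, -138.83019923,  -21.91309268]), np.float64(32.72798196857261)) [ 395.64276862 -139.00232996   93.        ]
len 83.80324421157223 mid [ 436.58485758 -147.6114669 ]
dir [ 0.97686393 -0.21386179] yaw y -12.348759362367794
[[150.8125 154.9375]
 [207.9375 157.1875]
 [205.1875 232.9375]
 [147.3125 230.6875]]
[[621.72123919 362.72075292 160.        ]
 [619.00338522 173.69772018 160.        ]
 [369.15575706 174.76437113 160.        ]
 [372.10837813 363.77682016 160.        ]]
249.61509506249425 -0.24240671972965544
189.04257096029087 -90.82376644753046
249.84990502722175 179.75539400994467
189.03550951796802 89.10503795685176
tip [553.23508508 130.73730633 151.5       ]
tip [463.46805878 131.39136412 151.5       ]
```

```bash
python3 - <<'E'
from h import *
a=cv2.imread("pics/top0raw.png");b=cv2.imread("pics/scene0raw.png")
A=cv2.resize(a[165:215,200:230],None,fx=12,fy=12,interpolation=2)
B=cv2.resize(b[140:205,255:320],(600,600),interpolation=2)
cv2.imwrite("pics/crop3a.png",np.clip(A*1.5,0,255));cv2.imwrite("pics/crop3b.png",np.clip(B*2.,0,255))
E
```

```text
[ WARN:0@0.383] global loadsave.cpp:1063 imwrite_ Unsupported depth image for selected encoder is fallbacked to CV_8U.
```

View pics/crop3a.png

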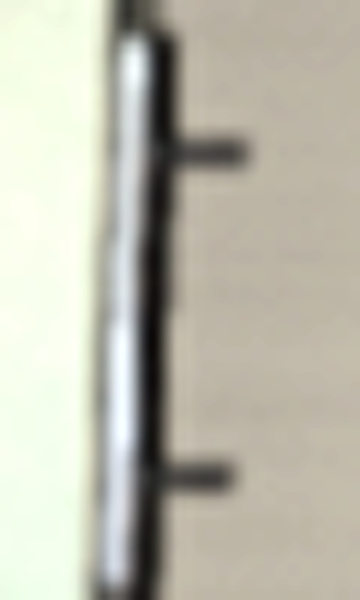

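View pics/crop3b.png

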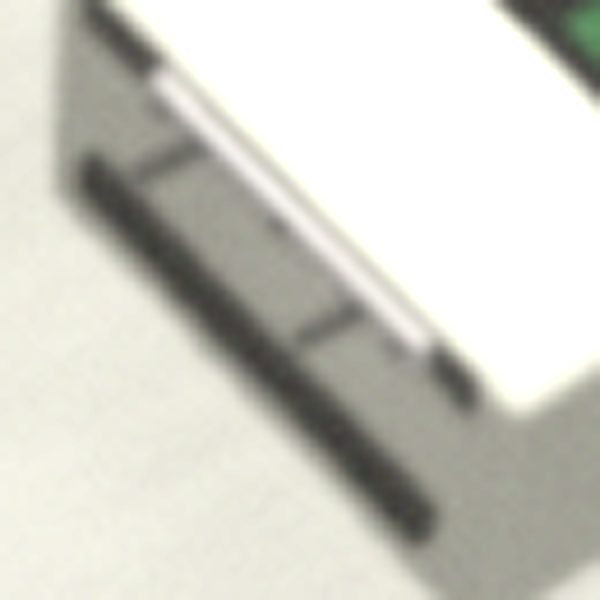

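```bash
python3 - <<'E'
from h import *
a=cv2.imread("pics/top0raw.png");b=cv2.imread("pics/scene0raw.png")
A=cv2.resize(a[192:237,283:318],None,fx=13,fy=13,interpolation=2)
B=cv2.resize(b[175:242,180:218],None,fx=9,fy=9,interpolation=2)
cv2.imwrite("pics/c4a.png",np.clip(A*2.,0,255).astype(np.uint8));cv2.imwrite("pics/c4b.png",np.clip(B*2.,0,255).astype(np.uint8))
E
sed -i 's/cs=sorted(caps(b,(175,180,225,245)),key=lambda t:t\[1\])/cs=sorted(caps(b,(175,180,225,245)),key=lambda t:-t[1])/' m.py; python3 m.py | sed -n 3,6p
```

```text
(array([ 477.62118978, -156.90700443,   93.22291515]), np.float64(0.03299916748287485)) [ 477.6203075  -156.94941793   93.        ]
(array([ 450.29143489, -150.73898406,   92.76725698]), np.float64(0.10260475063964718)) [ 450.31543508 -150.66702861   93.        ]
(array([ 422.84101766, -144.74492287,   93.29915235]), np.float64(0.04846444343514539)) [ 422.82735083 -144.80111296   93.        ]
(array([ 395.84455245, -138.89687638,   90.61603776]), np.float64(0.9057330285652058)) [ 395.64276862 -139.00232996   93.        ]
```

View pics/c4a.png

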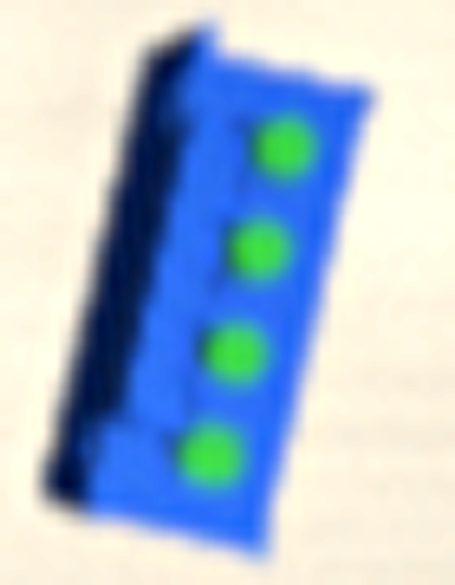

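View pics/c4b.png

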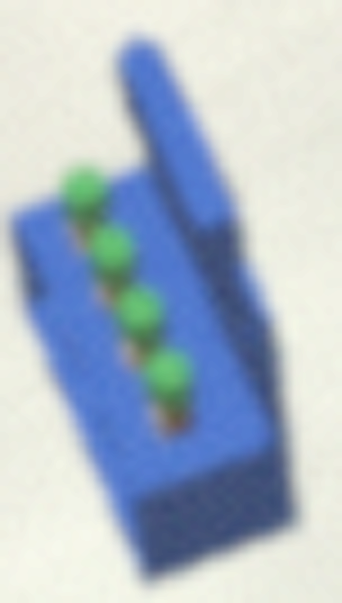

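```bash
python3 - <<'E'
from h import *
f=lambda u,v:onz("top",283+(u+.5)/13-.5,192+(v+.5)/13-.5,172)
y=np.array([-.9769,.2139]);x=np.array([y[1],-y[0]]);c=np.array([436.7,-147.8])
for p in[(185,125),(122,415),(245,120),(185,430),(184,272)]:
    w=f(*p)[:2]; print(w,(w-c)@x,(w-c)@y)
g=lambda u,v:(180+(u+.5)/9-.5,175+(v+.5)/9-.5)
for p in[(138,38),(238,215),(205,228)]:
    w=onz("scene",*g(*p),172)[:2]; print("sc",w,(w-c)@x,(w-c)@y)
E
```

```text
[ 479.86198797 -122.13208472] 34.30733566774001 -36.67457896489303
[ 406.82849778 -107.52908984] 32.951137805063155 37.79541820463945
[ 481.48281913 -137.22125988] 19.913416236585956 -41.48554350041419
[ 403.45410093 -123.39023067] 16.734605852551173 37.69916846059052
[ 442.95321739 -122.48844024] 26.06442593047625 -0.6946254393169953
sc [ 402.39235859 -111.71581748] 27.9122334092019 41.23354153916449
sc [ 483.47832681 -124.52430193] 32.74391354827034 -40.71907564847425
sc [ 481.27974292 -136.26921637] 20.800029533916224 -41.08351623812592
```

Call:
carry_out(rows="1 0 0 0 0.9; 1 0 0 0 0.9; 1 0 0 0 0.9; 1 0 0 0 0.9; 1 0 0 0 0.94; 1 0 0 0 0", newtons=40)

```text
clock: 0.85
eef_pos: [254.1, -570.8, 252.9]
tcp_rot: [-3.141, 0.0, -0.214]
contact_force: [-0.1, -0.0, -0.5]
opening: 0.998
```

```bash
cat > go.py <<'E'
import sys
from h import *
s=r.sense(); p=s["eef_pos"]; M=R.from_euler('xyz',s["tcp_rot"]).as_matrix()
t=np.array([float(v) for v in sys.argv[1:4]]); yaw=float(sys.argv[4]) if len(sys.argv)>4 else None
print("t",round(s["clock"],2),"pos",p.round(1),"rpy deg",np.degrees(s["tcp_rot"]).round(2),"F",s["contact_force"].round(1),"T",s["wrist_torque"].round(2),"open",round(s["opening"],3))
print("units xyz",(M.T@(t-p)/30).round(3)," turn", None if yaw is None else round((np.degrees(s["tcp_rot"][2])-yaw)/8,3))
E
python3 go.py 442.3 -122.4 253 -12.35
```

```text
t 0.85 pos [ 254.1 -570.8  252.9] rpy deg [-1.7997e+02  2.0000e-02 -1.2270e+01] F [-0.1 -0.  -0.5] T [ 0.03 -0.    0.06] open 0.998
units xyz [ 2.9540e+00 -1.5939e+01  4.0000e-03]  turn 0.009
```

Call:
carry_out(rows="1 0.2 -1 0 0; 1 0.2 -1 0 0; 1 0.2 -1 0 0; 1 0.2 -1 0 0; 1 0.2 -1 0 0; 1 0.2 -1 0 0; 1 0.2 -1 0 0; 1 0.2 -1 0 0; 1 0.2 -1 0 0; 1 0.2 -1 0 0; 1 0.2 -1 0 0; 1 0.2 -1 0 0")

```text
clock: 2.35
eef_pos: [401.6, -233.7, 253.3]
tcp_rot: [3.142, -0.0, -0.212]
contact_force: [1.3, -0.8, -0.2]
opening: 0.996
```

Call:
carry_out(rows="1 0.2 -1 0 0; 1 0.2 -1 0 0; 1 0.15 -1 0 0; 1 0 -0.94 0 0; 1 0 0 0 0; 1 0 0 0 0")

```text
clock: 3.1
eef_pos: [442.6, -123.0, 253.3]
tcp_rot: [3.141, 0.0, -0.213]
contact_force: [-0.1, -0.2, 0.1]
opening: 1.0
```

```bash
python3 go.py 442.3 -122.4 163 -12.35; python3 - <<'E'
from h import *
for n in("scene","top"): cv2.imwrite(f"pics/{n}1.png",r.grab_frame(n))
a=cv2.imread("pics/scene1.png");A=cv2.resize(a[130:250,140:260],(500,500),interpolation=2);
a=cv2.imread("pics/top1.png");B=cv2.resize(a[170:250,260:340],(300,300),interpolation=2)
A=np.hstack([A,np.vstack([B,np.zeros((200,300,3),np.uint8)])]);cv2.imwrite("pics/c5.png",A)
E
```

```text
t 3.1 pos [ 442.6 -123.   253.3] rpy deg [ 1.7998e+02  1.0000e-02 -1.2200e+01] F [-0.1 -0.2  0.1] T [0.   0.02 0.04] open 1.0
units xyz [-0.013 -0.02   3.008]  turn 0.019
```

View pics/c5.png

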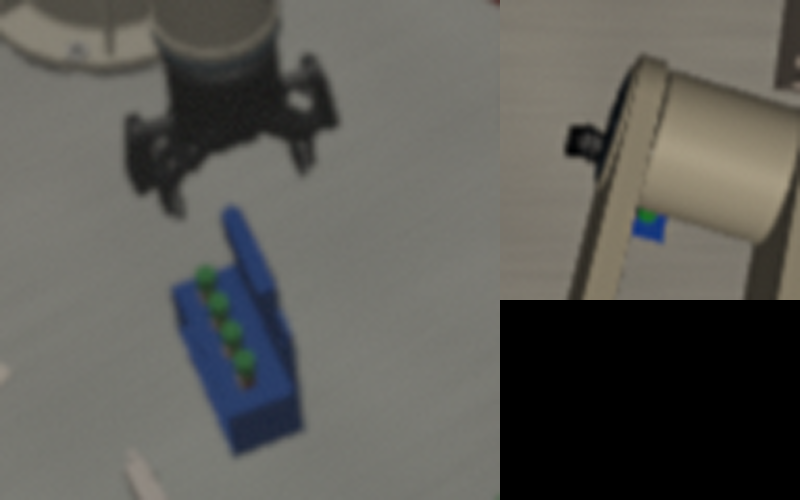

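The enlarged crop shows the open jaws straddling the rail of the only blue caddy with a rail and four green caps (scene px ~(197,212)). The blue two-row rack at top px (285,138), the white/yellow caddy at (346,175) and the red one at (175,266) don't fit. Descending to grip.

Call:
carry_out(rows="1 0 0 0.5 0.02; 1 0 0 0.5 0; 1 0 0 0.5 0; 1 0 0 0.5 0; 1 0 0 0.5 0; 1 0 0 0.5 0; 1 0 0 0 0; 0.6 0 0 0 0; 0.4 0 0 0 0; 0.3 0 0 0 0; 0.3 0 0 0 0")

```text
clock: 4.58
eef_pos: [442.8, -122.7, 163.5]
tcp_rot: [3.142, -0.001, -0.218]
contact_force: [-0.6, 0.3, -0.3]
opening: 0.301
```

Call:
carry_out(rows="0.15 0 0 0 0; 0 0 0 0 0; 0 0 0 0 0; 0 0 0 0 0; 0 0 0 0 0; 0 0 0 0 0", newtons=40)

```text
clock: 5.32
eef_pos: [442.9, -122.7, 163.5]
tcp_rot: [-3.141, -0.0, -0.218]
contact_force: [-0.8, 1.7, 5.1]
opening: 0.179
```

```bash
python3 go.py 442.3 -122.4 253 -12.35
```

```text
t 5.33 pos [ 442.9 -122.7  163.5] rpy deg [-1.7999e+02 -2.0000e-02 -1.2490e+01] F [-0.8  1.7  5.1] T [ 0.31  0.09 -0.03] open 0.179
units xyz [-0.02  -0.004 -2.983]  turn -0.017
```

Call:
carry_out(rows="0 0 0 -0.3 0; 0 0 0 -0.5 0; 0 0 0 -0.5 0; 0 0 0 -0.5 0; 0 0 0 -0.5 0; 0 0 0 -0.5 0; 0 0 0 0 -0.5; 0 0 0 0 -0.5; 0 0 0 0 -0.5; 0 0 0 0 0; 0 0 0 0 0")

```text
clock: 6.7
eef_pos: [442.7, -122.7, 247.5]
tcp_rot: [-3.142, -0.0, -0.01]
contact_force: [0.6, 0.9, -2.7]
opening: 0.181
```

```bash
python3 go.py 508.4 80 245 -0.4; python3 - <<'E'
from h import *
for n in("scene","top"): cv2.imwrite(f"pics/{n}2.png",r.grab_frame(n))
a=cv2.imread("pics/scene2.png");A=cv2.resize(a[110:230,140:260],(500,500),interpolation=2);
a=cv2.imread("pics/top2.png");B=cv2.resize(a[170:250,260:340],(300,300),interpolation=2)
A=np.hstack([A,np.vstack([B,np.zeros((200,300,3),np.uint8)])]);cv2.imwrite("pics/c6.png",A)
E
```

```text
t 6.7 pos [ 442.7 -122.7  247.5] rpy deg [-180.     -0.     -0.57] F [ 0.6  0.9 -2.7] T [ 0.05 -0.02  0.01] open 0.181
units xyz [ 2.122 -6.778  0.084]  turn -0.021
```

View pics/c6.png

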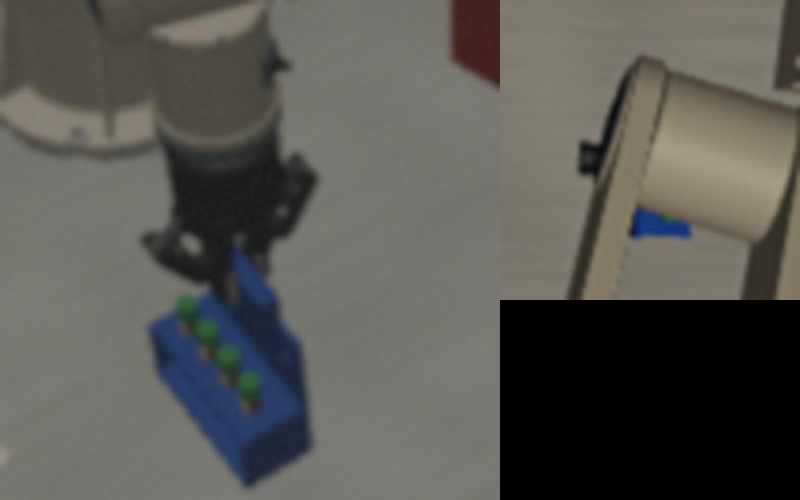

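```bash
cat > caps.py <<'E'
from h import *
import sys
def caps(im,box,k=8):
    u0,v0,u1,v1=box
    c=cv2.resize(im[v0:v1,u0:u1],None,fx=k,fy=k,interpolation=cv2.INTER_CUBIC)
    h=cv2.cvtColor(c,cv2.COLOR_BGR2HSV); m=cv2.inRange(h,(45,90,40),(80,255,255))
    n,l,s,ce=cv2.connectedComponentsWithStats(m)
    return sorted([((ce[i][0]+.5)/k-.5+u0,(ce[i][1]+.5)/k-.5+v0) for i in range(1,n) if s[i][4]>200],key=lambda t:-t[1])
E
python3 - <<'E'
from caps import *
b=cv2.imread("pics/scene0raw.png")
P=np.array([onz("scene",*t,93) for t in caps(b,(175,180,225,245))]);print(P,P.mean(0))
b=cv2.imread("pics/scene2.png"); c=caps(b,(170,170,215,220)); print(c)
P=np.array([onz("scene",*t,93+84) for t in c]);print(P,P.mean(0)); d=P[0]-P[-1];print(np.linalg.norm(d),np.degrees(np.arctan2(d[1],d[0])))
for p in((270.7,159.3),(287.5,176.8)): print("tip sc",onz("scene",*p,151.5))
E
```

```text
[[ 477.50635077 -156.83393794   93.        ]
 [ 450.39547551 -150.84371175   93.        ]
 [ 422.67592107 -144.6425223    93.        ]
 [ 397.60171247 -139.2059479    93.        ]] [ 437.04486496 -147.88152997   93.        ]
[(np.float64(199.18721264367815), np.float64(201.88271072796934)), (np.float64(194.06377644055434), np.float64(195.45318198395333)), (np.float64(189.09057437407952), np.float64(189.18924889543447)), (np.float64(184.56873236124176), np.float64(183.58778222013171))]
[[ 484.61962663 -149.25111759  177.        ]
 [ 456.15243663 -148.99083771  177.        ]
 [ 427.96422833 -148.68818339  177.        ]
 [ 402.20493364 -148.59661879  177.        ]] [ 442.73530631 -148.88168937  177.        ]
82.4172918089247 -0.455006616324275
tip sc [469.06299149 134.70620064 151.5       ]
tip sc [555.74151694 134.40494178 151.5       ]
```

```bash
python3 - <<'E'
from h import *
g=cv2.imread("pics/top0raw.png").astype(float).sum(2)
for (v0,v1) in((171,184),(198,211)):
  for u in range(214,223):
    col=g[v0:v1,u]; bg=np.median(np.r_[col[:3],col[-3:]]); w=np.clip(bg-col-15,0,None); 
    if w.sum()>40: v=(w*np.arange(v0,v1)).sum()/w.sum(); print(u,round(v,2),round(w.sum()),onz("top",u,v,150)[:2].round(1))
g=cv2.imread("pics/scene0raw.png").astype(float).sum(2)
np.set_printoptions(linewidth=250)
print(g[152:164,266:282].astype(int)); print(g[170:182,282:300].astype(int))
E
```

```text
214 176.32 195 [556.8 152.6]
215 177.28 438 [553.7 149.1]
216 177.3 478 [553.7 145.8]
217 177.3 478 [553.8 142.5]
218 177.28 496 [553.9 139.2]
219 177.29 453 [553.9 135.9]
220 177.25 252 [554.2 132.5]
214 204.29 437 [463.8 149.7]
215 204.33 515 [463.7 146.4]
216 204.33 514 [463.8 143.1]
217 204.34 524 [463.9 139.8]
218 204.3 464 [464.1 136.5]
219 204.17 212 [464.6 133.2]
[[239 234 231 235 226 210 197 220 277 337 358 330 308 337 380 403]
 [229 239 234 235 235 227 217 220 233 276 329 357 334 308 339 383]
 [236 229 238 237 228 233 232 225 217 220 269 331 356 338 307 335]
 [227 231 237 232 235 229 218 205 191 180 202 269 333 360 333 309]
 [208 221 231 233 217 204 192 174 167 165 177 214 278 338 359 334]
 [171 200 216 207 191 177 167 158 166 186 203 216 246 282 340 358]
 [135 164 184 183 167 164 170 184 199 217 226 228 227 240 283 340]
 [116 129 155 171 169 187 203 213 226 231 235 231 230 229 245 288]
 [103 105 128 159 185 202 228 230 238 239 234 234 239 234 231 240]
 [104 104 106 130 160 202 225 236 237 237 232 236 234 233 229 232]
 [108 101  95 110 129 171 206 225 233 234 230 235 231 23
[... 279 characters left out ...]
283 338 359 337 320 352]
 [201 230 237 242 240 237 237 225 209 200 171 178 220 288 342 361 337 325]
 [161 203 224 231 232 228 215 200 181 172 164 172 202 241 296 346 360 339]
 [134 169 202 224 222 201 183 175 165 174 186 209 221 230 250 296 347 361]
 [113 130 170 196 201 172 164 174 188 208 227 232 234 235 228 240 290 347]
 [ 99 106 133 162 182 182 190 204 226 233 241 243 243 236 217 205 229 285]
 [ 91 103 113 125 154 182 213 232 236 238 246 246 246 244 231 210 210 237]
 [114  98 100 112 130 170 201 228 242 241 241 243 243 244 238 227 230 234]
 [146 107  95 109 110 134 167 207 230 238 240 242 243 243 246 241 233 232]
 [191 143 112  94  97 111 135 173 205 228 235 243 241 244 245 239 241 235]]
```

Call:
carry_out(rows="0 0.15 -0.3 0 0; 0 0.25 -0.7 0 0; 0 0.25 -0.8 0 0; 0 0.25 -0.8 0 0; 0 0.25 -0.8 0 0; 0 0.25 -0.8 0 0; 0 0.25 -0.8 0 0; 0 0.25 -0.8 0 0; 0 0.2 -0.7 0 0; 0 0 -0.4 0 0; 0 0 0 0 0; 0 0 0 0 0")

```text
clock: 8.3
eef_pos: [507.1, 83.4, 247.2]
tcp_rot: [3.141, 0.0, -0.008]
contact_force: [-0.6, -0.3, -1.9]
opening: 0.181
```

```bash
python3 go.py 509.2 105 201 -0.4
```

```text
t 8.3 pos [507.1  83.4 247.2] rpy deg [ 1.7998e+02  2.0000e-02 -4.9000e-01] F [-0.6 -0.3 -1.9] T [ 0.03 -0.04  0.02] open 0.181
units xyz [ 0.064 -0.723  1.54 ]  turn -0.011
```

Call:
carry_out(rows="0 0.06 0 0.4 0; 0 0 0 0.5 0; 0 0 -0.2 0.4 0; 0 0 -0.3 0.24 0; 0 0 -0.22 0 0; 0 0 0 0 0; 0 0 0 0 0; 0 0 0 0 0")

```text
clock: 9.3
eef_pos: [509.6, 105.3, 201.4]
tcp_rot: [-3.142, -0.001, -0.008]
contact_force: [0.1, 0.5, -2.5]
opening: 0.179
```

```bash
python3 go.py 509.2 120 201 -0.4; python3 - <<'E'
from caps import *
for n in("scene","top"): cv2.imwrite(f"pics/{n}3.png",r.grab_frame(n))
a=cv2.imread("pics/scene3.png");A=cv2.resize(a[110:210,230:330],(600,600),interpolation=2)
cv2.imwrite("pics/c7.png",np.clip(A*1.5,0,255).astype(np.uint8))
c=caps(a,(220,100,330,210)); z=r.sense()["eef_pos"][2]-70.5
for t in c: print(t,onz("scene",*t,z))
E
```

```text
t 9.3 pos [509.6 105.3 201.4] rpy deg [-1.8e+02 -4.0e-02 -4.8e-01] F [ 0.1  0.5 -2.5] T [-0.01 -0.01 -0.  ] open 0.179
units xyz [-0.017 -0.491  0.014]  turn -0.011
(np.float64(272.6463669950739), np.float64(188.3338054187192)) [552.05093002  78.83080706 130.81239091]
(np.float64(267.3078928225024), np.float64(182.35493452958292)) [523.74995665  79.40887541 130.81239091]
(np.float64(261.8986502347418), np.float64(176.55780516431923)) [495.41046306  79.37605447 130.81239091]
(np.float64(256.95977582292846), np.float64(171.22609250851303)) [469.00393315  79.4394273  130.81239091]
(np.float64(324.6541364343094), np.float64(143.50069642394402)) [511.44353959 333.47716804 130.81239091]
```

View pics/c7.png

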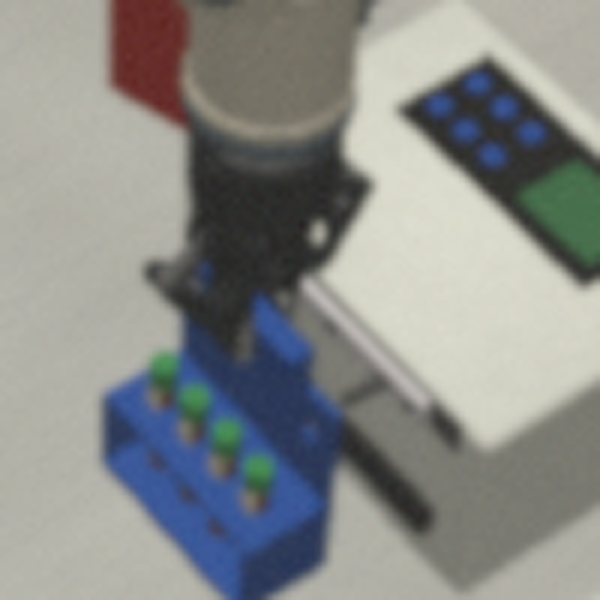

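View pics/top3.png

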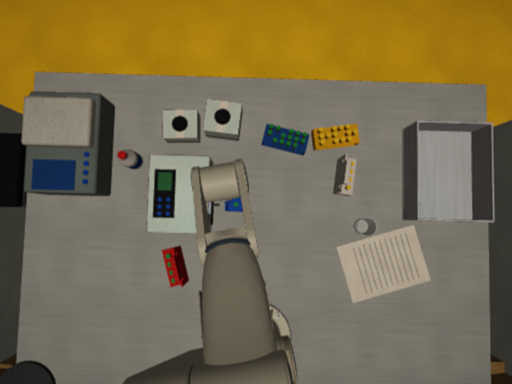

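```bash
python3 - <<'E'
from h import *
for p in((291.5,174),(290,175),(288.2,176),(274.8,155.8),(273,157),(271,158)): print("sc",p,onz("scene",*p,150).round(1))
E
```

```text
sc (291.5, 174) [554.  152.3 150. ]
sc (290, 175) [554.2 146.  150. ]
sc (288.2, 176) [553.8 138.9 150. ]
sc (274.8, 155.8) [464.7 155.1 150. ]
sc (273, 157) [465.1 147.3 150. ]
sc (271, 158) [464.5 139.6 150. ]
```

Call:
carry_out(rows="0 0 -0.2 0 0; 0 0 -0.2 0 0; 0 0 -0.1 0 0; 0 0 0 0 0; 0 0 0 0 0")

```text
clock: 10.02
eef_pos: [509.5, 120.3, 201.1]
tcp_rot: [3.141, 0.0, -0.008]
contact_force: [0.0, -0.4, -2.8]
opening: 0.177
```

Call:
carry_out(rows="0 0 -0.06 0 0; 0 0 -0.06 0 0; 0 0 0 0 0; 0 0 0 0 0")

```text
clock: 10.52
eef_pos: [509.6, 123.9, 201.1]
tcp_rot: [3.142, 0.0, -0.008]
contact_force: [0.1, 0.2, -2.1]
opening: 0.179
```

Call:
carry_out(rows="0 0 -0.05 0 0; 0 0 -0.05 0 0; 0 0 0 0 0; 0 0 0 0 0")

```text
clock: 11.02
eef_pos: [509.6, 126.9, 201.1]
tcp_rot: [3.142, -0.0, -0.008]
contact_force: [-0.0, -0.8, -2.0]
opening: 0.184
```

```bash
python3 go.py 509.2 130 201 -0.4
```

```text
t 11.03 pos [509.6 126.9 201.1] rpy deg [180.    -0.    -0.48] F [-0.  -0.8 -2. ] T [0.   0.06 0.02] open 0.184
units xyz [-0.014 -0.102  0.003]  turn -0.01
```

Call:
carry_out(rows="0 0 -0.05 0 0; 0 0 -0.05 0 0; 0 0 0 0 0")

```text
clock: 11.4
eef_pos: [509.7, 130.1, 201.1]
tcp_rot: [-3.142, -0.0, -0.008]
contact_force: [-0.1, 0.2, -2.8]
opening: 0.183
```

Call:
carry_out(rows="0 0 -0.05 0 0; 0 0 -0.05 0 0; 0 0 0 0 0")

```text
clock: 11.78
eef_pos: [509.7, 133.1, 201.1]
tcp_rot: [-3.142, 0.0, -0.008]
contact_force: [0.4, -0.1, -2.1]
opening: 0.182
```

Call:
carry_out(rows="0 0 -0.05 0 0; 0 0 -0.05 0 0; 0 0 -0.05 0 0; 0 0 0 0 0")

```text
clock: 12.28
eef_pos: [509.7, 137.6, 201.1]
tcp_rot: [-3.142, -0.0, -0.008]
contact_force: [-0.5, 0.0, -3.0]
opening: 0.18
```

Call:
carry_out(rows="0 0 -0.05 0 0; 0 0 -0.05 0 0; 0 0 -0.05 0 0; 0 0 0 0 0")

```text
clock: 12.78
eef_pos: [509.8, 142.1, 201.1]
tcp_rot: [-3.142, -0.0, -0.008]
contact_force: [-0.3, -0.1, -2.6]
opening: 0.181
```

```bash
python3 go.py 509.2 150 201 -0.4;python3 - <<'E'
from caps import *
cv2.imwrite("pics/scene4.png",r.grab_frame("scene"))
a=cv2.imread("pics/scene4.png");A=cv2.resize(a[110:210,230:330],(600,600),interpolation=2)
cv2.imwrite("pics/c8.png",np.clip(A*1.5,0,255).astype(np.uint8))
c=caps(a,(220,100,300,210)); z=r.sense()["eef_pos"][2]-70.5
for t in c: print(t,onz("scene",*t,z))
E
```

```text
t 12.78 pos [509.8 142.1 201.1] rpy deg [-180.     -0.     -0.48] F [-0.3 -0.1 -2.6] T [ 0.01 -0.01 -0.01] open 0.181
units xyz [-0.021 -0.265  0.003]  turn -0.009
(np.float64(281.79912451361866), np.float64(182.68713521400778)) [552.01782282 115.89124848 130.57812957]
(np.float64(276.3948201621074), np.float64(176.816679331307)) [523.6920782  116.34835402 130.57812957]
(np.float64(271.0306536259542), np.float64(171.27683683206106)) [496.02182197 116.09786573 130.57812957]
(np.float64(265.9753959276018), np.float64(165.21691176470588)) [466.82370094 117.95589603 130.57812957]
```

View pics/c8.png

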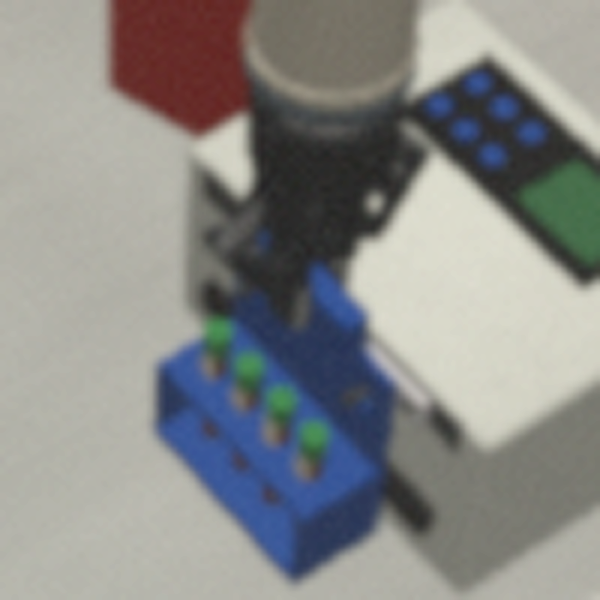

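Call:
carry_out(rows="0 0 -0.05 0 0; 0 0 -0.05 0 0; 0 0 -0.05 0 0; 0 0 0 0 0")

```text
clock: 13.32
eef_pos: [509.8, 146.6, 201.1]
tcp_rot: [-3.142, -0.0, -0.008]
contact_force: [0.3, 0.0, -2.7]
opening: 0.183
```

Call:
carry_out(rows="0 0 -0.04 0 0; 0 0 -0.04 0 0; 0 0 0 0 0")

```text
clock: 13.7
eef_pos: [509.8, 148.9, 201.1]
tcp_rot: [-3.142, 0.0, -0.008]
contact_force: [0.4, -0.1, -1.9]
opening: 0.181
```

Call:
carry_out(rows="0 0 -0.03 0 0; 0 0 -0.03 0 0; 0 0 0 0 0")

```text
clock: 14.08
eef_pos: [509.8, 150.7, 201.1]
tcp_rot: [-3.142, 0.0, -0.008]
contact_force: [-0.5, 0.1, -2.8]
opening: 0.179
```

Call:
carry_out(rows="0 0 -0.03 0 0; 0 0 0 0 0")

```text
clock: 14.32
eef_pos: [509.8, 151.6, 201.1]
tcp_rot: [-3.142, 0.0, -0.008]
contact_force: [-0.0, 0.5, -3.4]
opening: 0.181
```

Call:
carry_out(rows="0 0 -0.03 0 0; 0 0 0 0 0")

```text
clock: 14.58
eef_pos: [509.8, 152.5, 201.1]
tcp_rot: [-3.142, -0.0, -0.008]
contact_force: [-0.4, -0.3, -2.3]
opening: 0.178
```

Call:
carry_out(rows="0 0 -0.03 0 0; 0 0 0 0 0")

```text
clock: 14.82
eef_pos: [509.8, 153.2, 201.1]
tcp_rot: [3.141, -0.0, -0.008]
contact_force: [0.7, -0.9, -2.3]
opening: 0.181
```

Call:
carry_out(rows="0 0 -0.02 0 0; 0 0 0 0 0")

```text
clock: 15.08
eef_pos: [509.8, 153.5, 201.1]
tcp_rot: [3.141, 0.0, -0.008]
contact_force: [-0.1, -5.5, -1.2]
opening: 0.181
```

Call:
carry_out(rows="0 0 -0.02 0 0; 0 0 0 0 0")

```text
clock: 15.32
eef_pos: [509.8, 153.6, 201.1]
tcp_rot: [3.14, 0.0, -0.008]
contact_force: [0.6, -7.7, 0.1]
opening: 0.179
```

Call:
carry_out(rows="0 0 -0.02 0 0; 0 0 0 0 0")

```text
clock: 15.58
eef_pos: [509.8, 153.7, 201.1]
tcp_rot: [3.139, 0.0, -0.008]
contact_force: [0.3, -10.2, 0.7]
opening: 0.178
```

```bash
python3 go.py 509.2 150 201 -0.4
```

```text
t 15.57 pos [509.8 153.7 201.1] rpy deg [ 1.7984e+02  1.0000e-02 -4.4000e-01] F [  0.3 -10.2   0.7] T [-2.   -0.11  0.28] open 0.178
units xyz [-0.02   0.124  0.005]  turn -0.004
```

Call:
carry_out(rows="0 0 0.03 0 0; 0 0 0 0.06 0; 0 0 0 0.05 0; 0 0 0 0 0")

```text
clock: 16.08
eef_pos: [509.8, 153.5, 197.8]
tcp_rot: [3.14, 0.0, -0.008]
contact_force: [0.2, -6.6, -0.4]
opening: 0.18
```

Call:
carry_out(rows="0 0 0 0.03 0; 0 0 0 0 0")

```text
clock: 16.32
eef_pos: [509.8, 153.5, 197.0]
tcp_rot: [3.14, 0.0, -0.008]
contact_force: [-0.1, -6.4, 0.1]
opening: 0.177
```

Call:
carry_out(rows="0 0 0 0.03 0; 0 0 0 0 0")

```text
clock: 16.58
eef_pos: [509.8, 153.5, 196.1]
tcp_rot: [3.14, 0.0, -0.008]
contact_force: [-0.5, -6.1, 1.1]
opening: 0.18
```

```bash
python3 go.py 509.2 150 195.5 -0.4
```

```text
t 16.57 pos [509.8 153.5 196.1] rpy deg [ 1.7992e+02  1.0000e-02 -4.6000e-01] F [-0.5 -6.1  1.1] T [-1.22  0.09  0.26] open 0.18
units xyz [-0.02   0.118  0.02 ]  turn -0.007
```

Call:
carry_out(rows="0 0 0 0.02 0; 0 0 0 0 0")

```text
clock: 16.82
eef_pos: [509.8, 153.5, 195.6]
tcp_rot: [3.14, 0.0, -0.008]
contact_force: [0.2, -6.4, 1.8]
opening: 0.18
```

Call:
carry_out(rows="0 0 0 0.02 0; 0 0 0 0 0")

```text
clock: 17.08
eef_pos: [509.8, 153.5, 195.2]
tcp_rot: [3.14, 0.0, -0.008]
contact_force: [-1.1, -7.9, 3.8]
opening: 0.184
```

```bash
python3 go.py 509.2 150 195.5 -0.4
```

```text
t 17.07 pos [509.8 153.5 195.2] rpy deg [ 1.7992e+02  1.0000e-02 -4.5000e-01] F [-1.1 -7.9  3.8] T [-1.31  0.31  0.23] open 0.184
units xyz [-0.019  0.117 -0.01 ]  turn -0.007
```

Call:
carry_out(rows="0.2 0 0 0 0; 0.25 0 0 0 0; 0.35 0 0 0 0; 0.45 0 0 0 0; 0.5 0 0 0 0; 0.5 0 0 0 0")

```text
clock: 17.82
eef_pos: [509.8, 154.3, 194.8]
tcp_rot: [-3.142, -0.0, -0.008]
contact_force: [0.9, 0.2, 0.4]
opening: 0.501
```

```bash
python3 go.py 509.2 150 195.5 -0.4
```

```text
t 17.82 pos [509.8 154.3 194.8] rpy deg [-180.     -0.     -0.48] F [0.9 0.2 0.4] T [-0.02  0.02 -0.02] open 0.501
units xyz [-0.02   0.143 -0.025]  turn -0.01
```

Free of contact; raise straight up and then back away so the view is clear.

Call:
carry_out(rows="0.5 0 0 -0.2 0; 0.5 0 0 -0.4 0; 0.5 0 0 -0.5 0; 0.5 0 0 -0.7 0; 0.5 0 0 -0.8 0; 0.5 0 0 -0.8 0; 0.5 0 0.6 -0.5 0; 0.5 -0.5 0.9 0 0; 0.5 -0.8 1 0 0; 0.5 -0.8 1 0 0; 0.5 -0.8 1 0 0; 0.5 -0.8 1 0 0")

```text
clock: 19.32
eef_pos: [396.1, -11.4, 312.1]
tcp_rot: [3.141, -0.0, -0.008]
contact_force: [-0.5, -0.7, 0.4]
opening: 0.501
```

Call:
carry_out(rows="0.5 -0.8 1 0 0; 0.5 -0.5 1 0 0; 0.5 0 1 0 0; 0.5 0 1 0 0; 0.5 0 1 0 0; 0.5 0 1 0 0; 0.5 0 0 0 0; 0.5 0 0 0 0; 0.5 0 0 0 0; 0.5 0 0 0 0")

```text
clock: 20.58
eef_pos: [356.9, -188.9, 311.9]
tcp_rot: [3.142, -0.0, -0.007]
contact_force: [0.3, -0.1, -0.0]
opening: 0.501
```

```bash
python3 go.py 509.2 150 195.5 -0.4;python3 - <<'E'
from caps import *
for n in("scene","top"): cv2.imwrite(f"pics/{n}5.png",r.grab_frame(n))
a=cv2.imread("pics/scene5.png");A=cv2.resize(a[110:210,230:330],(400,400),interpolation=2)
t=cv2.imread("pics/top5.png");B=cv2.resize(t[145:245,150:250],(400,400),interpolation=2)
cv2.imwrite("pics/c9.png",np.clip(np.hstack([A,B])*1.5,0,255).astype(np.uint8))
cs=caps(a,(220,100,300,210)); ct=caps(t,(205,160,260,230))
print(cs,ct)
if len(cs)==len(ct):
  for s,q in zip(cs,ct[::-1]): print(tri(s,q))
for q in ct: print(onz("top",*q,125))
E
```

```text
t 20.57 pos [ 356.9 -188.9  311.9] rpy deg [ 1.8e+02 -1.0e-02 -4.2e-01] F [ 0.3 -0.1 -0. ] T [-0.01 -0.02  0.04] open 0.501
units xyz [  4.991 -11.335   3.879]  turn -0.003
[(np.float64(284.4252450980392), np.float64(182.16029411764706)), (np.float64(279.00714285714287), np.float64(176.36007653061225)), (np.float64(273.66747448979595), np.float64(170.7329081632653)), (np.float64(268.47959956709957), np.float64(164.7990800865801))] [(np.float64(221.28963243546576), np.float64(203.64078282828282)), (np.float64(221.78218822170902), np.float64(195.30484988452656)), (np.float64(222.02491554054055), np.float64(187.0637668918919)), (np.float64(222.26667515274949), np.float64(178.85590631364562))]
(array([551.58715184, 127.00456617, 123.63480543]), np.float64(0.8238105880905251))
(array([523.64343771, 126.97967997, 124.28718028]), np.float64(0.868090616148485))
(array([495.70834995, 126.97715584, 124.46720356]), np.float64(0.8873153608158965))
(array([467.4164833 , 127.62562955, 125.90242823]), np.float64(0.6783591372896124))
[467.24926878 127.40952666 125.        ]
[495.42611579 126.57567107 125.        ]
[523.34232712 126.5740507  125.        ]
[551.22507788 126.57239571 125.        ]
```

View pics/c9.png

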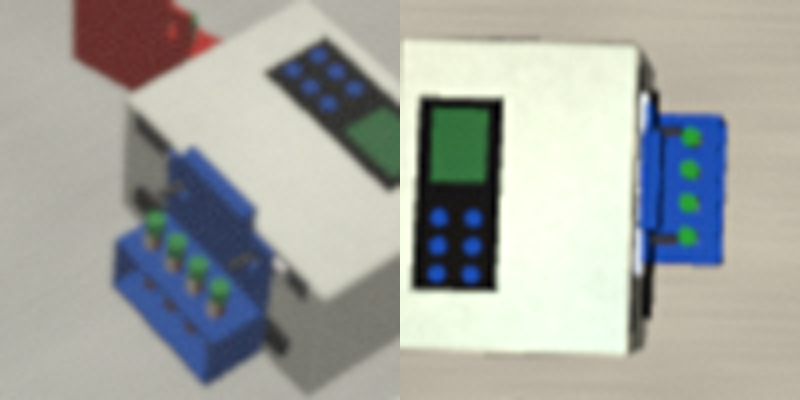

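View pics/scene5.png

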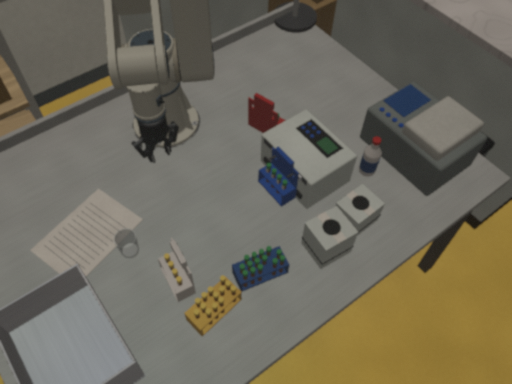

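Both pins show through the slots (crop px ~(180,187) and (240,262)). The caps triangulate to grip z ≈ 185.4 mm (186 expected), with the back at the bar face within about 1 mm. Nothing else has moved.

```bash
python3 -c "
from rig import r
print(r.sign_off())"
```

```text
the job is handed in; nothing more can be done
None
```

The blue caddy is hanging on both pins of the loader with its tubes facing out, let go, and the job is handed in. It took about 20.6 s of the 72 s. The hand-in gave no verdict, so this rests on my own checks.

**What I did:** I gripped the rail at 40 N, lifted the caddy and turned it 12° to square it with the loader. I then fed it onto the pins in 1–2 mm steps until it touched the bar at about 10 N. Last, I lowered it about 6 mm until the pins took the weight, opened the jaws and backed away. I measured the pins about 13 mm off the middle of the bar's slide.

**Last checks:**
- **Position:** both pins show through the slots in both views. The grip point is at about 185.4 mm (186 mm expected), and the back is within about 1 mm of where it touched the bar.
- **Angle:** measured from the caps it is about 0.3°, though the cap nearest the robot disagreed slightly with the other three.
- **Contact:** the force readings were about zero after release, and the gripper is well clear of the caddy.
- **Other items:** nothing else looks moved in the last full view. I checked this by eye and did not measure it.

**Disagreements:**
- The loader's top measured 250 × 189 mm, against the stated 260 × 200. I put that down to the edge mask, and steered by the pins, which measured 90 mm apart as stated.
- My first rough reading of the pins in the scene camera was about 3.6 mm off the top camera. A finer reading agreed to about 0.6 mm.

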